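Open the barrier of a sensor test rig and push the target through

TASK

Push the counterweighted barrier arm up past its balance point so that it stays fully raised by itself, then push the metal target block with its upright plate along its lane, under the raised arm, until it stands against the end stop in front of the sensor. Do it all by pushing: do not lift or tip the block, and leave the other things on the bench where they are.

Things in the scene. Friction and masses are not known exactly. Their poses are not given: they have to be found in the camera images.
- rig: Fixed test rig: grey base plate 260 mm (x) by 360 mm (y -205 to +155), 10 mm thick. Origin: on the bench under the plate; x runs along the lane away from the robot (within 0.3 rad of the robot's x), y left, z up. Lane along x at y = 0, floor z 10 mm, guide strips 48 mm apart, 6 mm thick, tops at z 22 mm, x -125 to +90. Barrier post at y = -150 mm, 48 mm (x) by 36 mm, top z 114 mm.
- lane_end (a point): Middle of the end stop's face, on the lane floor: rig (+90, 0, 10) mm. Axes as the rig's. The stop is an upright steel plate 60 mm wide, 12 mm thick, top at z 60 mm; a brass sensor barrel sticks out behind it.
- hinge (a point): Hinge axis of the barrier arm, which runs along rig x: rig (0, -150, 104) mm. The boom is an aluminium bar 12 mm thick (x) and 18 mm high, its centre line through the hinge; lowered, it lies level along rig +y across the lane, underside at z 95 mm. A steel disc counterweight, 44 mm diameter, 30 mm thick, sits 30 mm behind and 35 mm above the hinge.
- cross_bar (a point): Centre of the black round cross bar at the boom's free end, 235 mm from the hinge: 16 mm diameter, 60 mm long, along rig x. With the arm lowered it is at rig (0, +85, 104) mm, with free space beneath it and beyond it; it moves on an arc about the hinge, up and towards the post.
- barrier_arm (a joint): Angle of the barrier arm, rad: 0 = lowered, boom level; grows as the boom goes up; 1.7 = fully raised, on its stop, leaning slightly back past upright. Let go below the balance point, about 0.85, it falls back to 0; above it, it falls by itself to 1.7 in under a second and stays. Lifting takes about 1 N at the cross bar; friction is slight.
- target: The target: loose aluminium block, 60 mm (x, along the lane) by 42 mm (y) by 35 mm high, with an upright steel plate 12 mm thick across its middle, top 95 mm above its underside; 0.25 to 0.5 kg. It stands in the lane on the robot's side of the lowered boom, which the plate cannot pass. Origin: centre of its underside; axes as the rig's. Against the end stop it is at rig x = +60 mm.
- multimeter: Bystander: hand-held meter lying flat, 75 x 150 x 32 mm, to the right of the rig. Origin: centre of its underside.
- weight: Bystander: brass cylinder standing, 36 mm diameter, 45 mm high, to the left of the rig. Origin: centre of its underside.
- screwdriver: Bystander: screwdriver lying on the bench to the left of the rig. Origin: on its underside, near the middle.
- spare_clamp: Bystander: steel block 55 x 55 x 45 mm with a bar on top (55 mm high in all), to the far left of the rig. Origin: centre of its underside.
Things that resemble listed ones, but are neither listed nor needed, are in the scene too. There is more than one size of the target; the one meant has the size given above.

How it is judged:
By the outcome, as a careful person would: the job done as asked, in the order asked, and still so for the second after the job is handed in, with the robot touching nothing.
It also fails if it takes over 58 s, if anything falls off the work surface, if the arm or the gripper's body presses on something with over 40 N, if the wrist force passes 120 N, or if a joint passes its speed limit or range.

ROBOT

A 6-joint arm with a two-finger parallel gripper is mounted at the origin on the work surface. World frame = base frame: x ahead of the robot, y to its left, z up, the work surface at z = 0. Lengths are in m, angles in rad, forces in N, time in s.
With the tool pointing down it reaches from about 0.35 to 0.85 m from the base axis. Payload 8.1 kg.
Tool frame: the origin (TCP) lies at the very end of the fingers, on their centre line; the grasp point (between the pads) lies robot.hold_point_z behind it (robot.hold_point_z is the distance from the TCP to the grasp point, in m); z points along the fingers, y is the direction in which the jaws open and shut (so a half turn about z gives the same grasp; the last joint's range is limited). The gripper opens to 93 mm and grips with 3 to 60 N. Pads are 15 mm wide; open, the fingers measure 128 mm over their backs; the gripper's body (75 mm by 188 mm) begins 65 mm behind the grasp point.
Start: joints at [1.14, 0.13, 1.488, -0, 1.523, -0.085], TCP at [0.203, 0.564, 0.219] pointing down, gripper open.
Joint ranges: [-2.96, 2.96], [-0.89, 2.26], [0.02, 2.5], [-1.34, 4.48], [0, 2.73], [-2.66, 2.66]. Speed limits (rad/s): [2.39, 2.39, 2.79, 3.14, 3.14, 3.14].

INTERFACE

Orientations are given as a rotation vector (axis times angle).
In Python, from plant import robot, cams gives the robot as it stands. The module is installed in compiled form; this text tells all that it offers.
- The arm moves only by the tool step_arm, never from a script. Its argument "deltas" is a list of rows, each an object with "offset": the shift along the tool's x, y, z in cm, a list of three; "roll": the turn about the tool's z in rad. In form: [{"offset": [x, y, z], "roll": roll}, ...]. A call has 1 to 12 rows; each row shifts and turns the commanded pose from where the row before left it, along the tool's axes as they then stand; what a row does not reach is not made up. A row lasts 1/8 s, in which the tool goes at most 62.5 mm and 10.7 degrees, less where a joint would pass 70% of its speed; a pose out of reach is approached as far as the arm can. A call with a gripper value outside its range is refused whole. "fingers" is the finger opening in cm, from 0 to 9.3, set as the call begins (left out, the last holds). The fingers move at their own pace and stop on an object; "grip_force" is the grip in N (left out, the last holds). Time passes only in rows, so rows that do not move let the fingers close. It gives the time, the measured TCP pose, the force and the opening at its end, in the units of the state.
- robot.read_state(): the state, without advancing time (a new reading comes with each control period).
- cams.read_camera(name): name is "scene" or "top" or "wrist"; returns a dict with "pixels" (400x640x3 uint8, red, green, blue), "fx", "fy", "cx", "cy" (pixels), "extrinsics" (4x4, takes a point from world to camera coordinates). Camera axes: x right, y down, z forward; pixel columns grow to the right and rows downward; lengths in m; the calibration is good to about 2 mm. The wrist camera is an equidistant fisheye: a pixel r from the principal point sees the ray r / f radians off the axis. A picture is of the moment at which its call begins. There is no depth.
- robot.close_job(): hands the job in, once; it reports no verdict.
Trained networks look in a picture, given as the dict that the camera call returned (one of the last four; its "shot" number tells which), for a name from the list of things; names that differ only in an ending like _2 or _b are one class to them, and where a whole thing is asked for, a point or a joint stands for the part that bears it (a point fixed in the world has none). Each returns a list of dicts, best first, with "score" (0 to 1); they miss things now and then, are a little off and sometimes report something else, mostly with a low value. They report only what shows in the picture. A call takes as long as a camera call. They do not tell look-alikes from the thing itself.
- cams.boxes_of(picture, thing): "xy" ([column, row] in pixels, amid what is visible of it).
- cams.silhouettes(picture, thing): "mask" (400x640 bool, what is visible of it) and "xy" ([column, row] in pixels, amid what is visible of it).
- cams.pinpoint(picture, thing): "xy" ([column, row] in pixels: a listed point, or the origin of a listed thing).
The state is a dict: "t": time; "q": joint angles; "dq": joint speeds; "joint_torque": joint torques, N m; "tool_pos": TCP position; "orientation": TCP orientation; "force": force on the tool from outside, world axes, zero at the start; "wrist_torque": the same for the moment, N m; "opening": finger opening in m.
Only numpy, scipy, OpenCV 4.12 (cv2) and the standard library are available. Lean on these libraries where they do the work, as an engineer would, in place of code of your own. Each camera call takes 0.05 s, during which the arm holds its last target. There are 200 camera calls.

## Working session

There is one attempt and no reset: what is moved stays moved. The work goes in short steps, Python scripts to look and compute and a tool call to move; the robot and the scene stay as the last step left them, time stands still between calls to the robot, and variables do not carry over. Pictures are saved under pics/ and viewed, about 8 in all and at most 12, crops included, and the job is handed in when it is done.

Besides the shell and the picture viewer there is one more tool, called after ">>>" by a JSON object that holds its "api" and its "payload". step_arm: Moves the arm, as the interface text tells. Its arguments: {"type":"object","properties":{"deltas":{"type":"array"},"fingers":{"type":"number"},"grip_force":{"type":"number"}},"required":["deltas"]}

```bash
mkdir -p pics
cat > h.py <<'E'
import numpy as np, cv2
from plant import robot, cams
from scipy.spatial.transform import Rotation as R
def proj(c,P):
    P=np.atleast_2d(P); E=np.array(c["extrinsics"]); q=P@E[:3,:3].T+E[:3,3]
    return np.c_[c["fx"]*q[:,0]/q[:,2]+c["cx"], c["fy"]*q[:,1]/q[:,2]+c["cy"]]
def ray(c,uv):
    E=np.array(c["extrinsics"]); d=np.array([(uv[0]-c["cx"])/c["fx"],(uv[1]-c["cy"])/c["fy"],1])
    o=-E[:3,:3].T@E[:3,3]; d=E[:3,:3].T@d; return o,d/np.linalg.norm(d)
def onz(c,uv,z):
    o,d=ray(c,uv); return o+d*(z-o[2])/d[2]
def tri(c1,u1,c2,u2):
    o1,d1=ray(c1,u1);o2,d2=ray(c2,u2)
    s=np.linalg.lstsq(np.c_[d1,-d2],o2-o1,rcond=None)[0]
    a=o1+s[0]*d1;b=o2+s[1]*d2; return (a+b)/2,np.linalg.norm(a-b)
def save(c,n): cv2.imwrite("pics/"+n,c["pixels"][:,:,::-1])
E
python3 - <<'E'
from h import *
np.set_printoptions(precision=4,suppress=True)
s=cams.read_camera("scene");t=cams.read_camera("top")
im=np.vstack([s["pixels"],t["pixels"]])
save(s,"s0.png");save(t,"t0.png")
for n in ["rig","lane_end","hinge","cross_bar","target","multimeter","weight"]:
    print(n)
    for c in (s,t):
        print("  ",[(np.round(d["xy"],1),round(d["score"],2)) for d in cams.pinpoint(c,n)])
for c in(s,t): 
    E=c["extrinsics"];print(c["fx"],-E[:3,:3].T@E[:3,3])
st=robot.read_state();print(st["tool_pos"],st["orientation"],R.from_rotvec(st["orientation"]).as_matrix(),robot.hold_point_z)
E
```

```text
rig
   [(array([316.3, 238.1]), 0.73)]
   [(array([302.3, 185.1]), 0.7)]
lane_end
   [(array([293.7, 247.8]), 0.7)]
   [(array([308.6, 156.3]), 0.63)]
hinge
   [(array([289.6, 188.9]), 0.91)]
   [(array([357.3, 188.7]), 0.74), (array([207.3, 202.9]), 0.68), (array([299.2, 185.3]), 0.62)]
cross_bar
   [(array([330.6, 220.4]), 0.6)]
   [(array([268.4, 178.8]), 0.64)]
target
   [(array([405.8, 223.4]), 0.67), (array([325.6, 231.3]), 0.64), (array([371.1, 215.9]), 0.51)]
   [(array([295.7, 200.3]), 0.92), (array([247.7, 281.9]), 0.89), (array([293.9, 270. ]), 0.74)]
multimeter
   [(array([254.3, 189.3]), 0.81)]
   [(array([425.6, 201. ]), 0.91)]
weight
   [(array([399.4, 268.4]), 0.55)]
   [(array([206.1, 202.5]), 0.78)]
512.6134629049994 [1.4464 0.9865 0.9096]
407.89760576146114 [0.3838 0.0211 1.1254]
[0.2034 0.5645 0.2186] [0.5405 3.0947 0.    ] [[-0.9408  0.339   0.    ]
 [ 0.339   0.9408  0.    ]
 [-0.      0.     -1.    ]] 0.0188
```

View pics/s0.png

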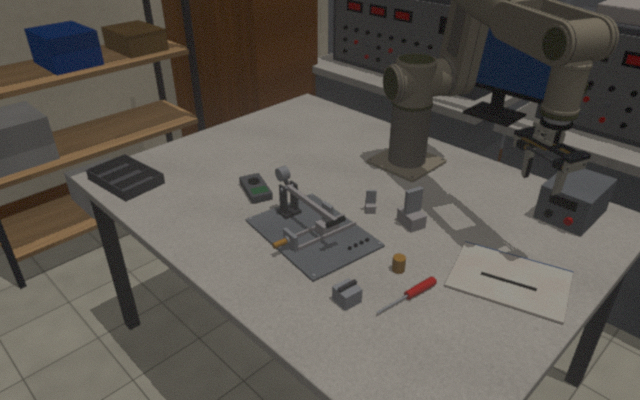

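View pics/t0.png

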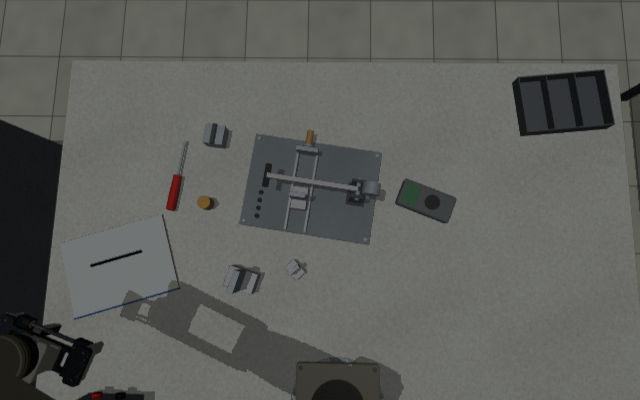

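```bash
cat > fit.py <<'E'
from h import *
from scipy.optimize import least_squares
np.set_printoptions(precision=4,suppress=True)
s=cams.read_camera("scene");t=cams.read_camera("top")
g=cv2.cvtColor(t["pixels"],cv2.COLOR_RGB2GRAY)
C=np.array([[.13,.155,.01],[.13,-.205,.01],[-.13,-.205,.01],[-.13,.155,.01]])
uv=np.array([[258,135],[382,153],[367,243],[240,224.]])
def W(p,P): 
    P=np.atleast_2d(P);c,q=np.cos(p[2]),np.sin(p[2]);return np.c_[p[0]+c*P[:,0]-q*P[:,1],p[1]+q*P[:,0]+c*P[:,1],P[:,2]]
K=np.array([[.09,0,.01],[0,-.15,.104],[0,.085,.104]])
ks=np.array([[293.7,247.8],[289.6,188.9],[330.6,220.4]]);kt=np.array([[308.6,156.3],[357.3,188.7],[268.4,178.8]])
f=lambda p:np.r_[(proj(t,W(p,C))-uv).ravel(),.5*(proj(t,W(p,K))-kt).ravel(),.5*(proj(s,W(p,K))-ks).ravel()]
r=least_squares(f,[.5,.0,-.1],loss="soft_l1");p=r.x;print(p);print(f(p).round(1))
np.save("rig.npy",p)
for n,a,b in (("lane_end",ks[0],kt[0]),("hinge",ks[1],kt[1]),("cross",ks[2],kt[2]),("tgt",[325.6,231.3],[295.7,200.3])):
    x,e=tri(s,a,t,b);d=x[:2]-p[:2];c,q=np.cos(p[2]),np.sin(p[2]);print(n,x,e,"rig",c*d[0]+q*d[1],-q*d[0]+c*d[1],x[2])
# overlay
def crop(c,x0,y0,w,h,k):
    im=cv2.resize(c["pixels"][y0:y0+h,x0:x0+w,::-1],None,fx=k,fy=k,interpolation=cv2.INTER_CUBIC)
    def pl(P,col,cl=True):
        u=((proj(c,W(p,np.array(P)))-[x0,y0]+.5)*k).round().astype(np.int32);cv2.polylines(im,[u],cl,col,1)
    pl(C,(0,255,0))
    for y in(.024,-.024):pl([[-.125,y,.022],[.09,y,.022]],(0,255,255),False)
    pl([[.09,.03,.06],[.09,-.03,.06]],(0,0,255),False)
    pl([[-.03,.085,.104],[.03,.085,.104]],(255,0,255),False)
    pl([[0,-.15,.104],[0,.085,.104]],(255,0,0),False)
    return im
a=crop(t,230,120,160,130,5);b=crop(s,240,160,150,115,5)
cv2.imwrite("pics/o1.png",a[:600]);cv2.imwrite("pics/o2.png",b)
E
python3 fit.py
```

```text
[ 0.5703  0.1018 -0.1408]
[-1.7 -1.3  0.5 -0.4  2.3  2.  -0.7  0.3 -0.3 -0.4  0.6  0.4 -0.5 -1.6
 -0.5 -1.5 -0.5 -1.2  2.6  0.2]
lane_end [ 0.6585  0.0892 -0.0012] 0.003515165775188955 rig 0.08911148343705874 -0.0001130584178553936 -0.0012261816415456428
hinge [ 0.5512 -0.0427  0.0978] 0.003588891755731325 rig 0.0013808387686764685 -0.1458045577196293 0.09780279779818463
cross [0.5808 0.1771 0.1   ] 0.01823875739938636 rig -0.00013751721671603594 0.07597847851419277 0.0999566228157977
tgt [0.5376 0.1144 0.009 ] 0.01603136268359529 rig -0.034106479482690424 0.007887023832920611 0.008969144079006564
```

View pics/o1.png

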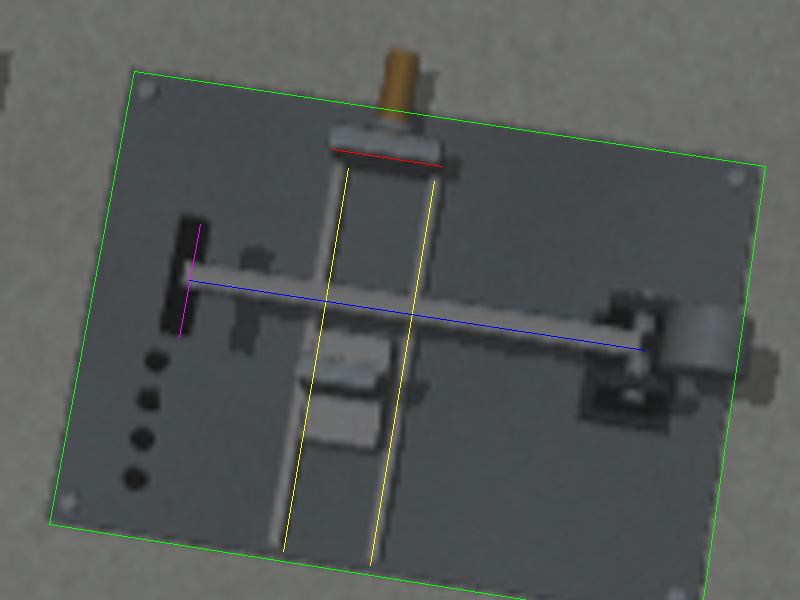

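View pics/o2.png

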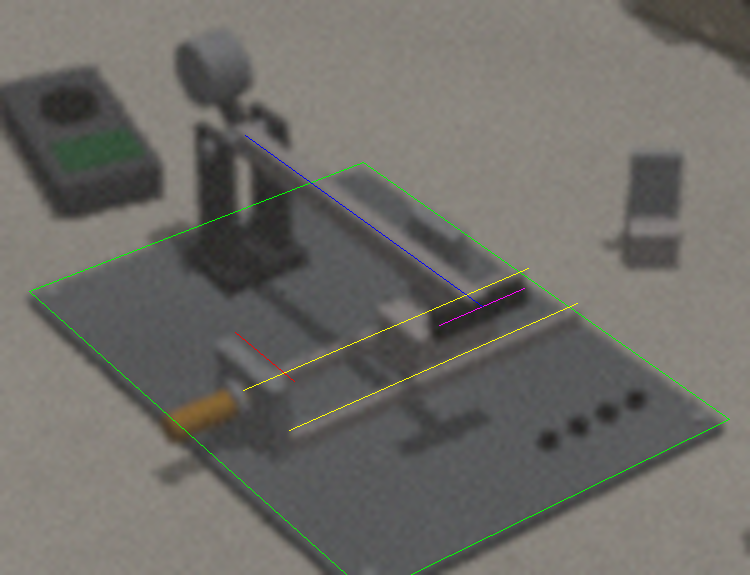

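The rig fit matches to about 3 mm. The true target is the one in the lane; the others stand on the bench. The tool only points down, so I plan to raise the arm by pressing down on the counterweight, which needs no friction. Next I check the disc and block positions.

Run:
```python
from h import *
np.set_printoptions(precision=4,suppress=True)
p=np.load("rig.npy");c,q=np.cos(p[2]),np.sin(p[2])
s=cams.read_camera("scene");t=cams.read_camera("top")
def rig(x): d=x[:2]-p[:2];return np.r_[c*d[0]+q*d[1],-q*d[0]+c*d[1],x[2]]
def W(P): return np.array([p[0]+c*P[0]-q*P[1],p[1]+q*P[0]+c*P[1],P[2]])
T=lambda x,y:(x/5-.5+230,y/5-.5+120); S=lambda x,y:(x/5-.5+240,y/5-.5+160)
print("block near edge",rig(onz(t,T(302,440),.045)),rig(onz(t,T(378,450),.045)))
print("plate top",rig(onz(t,T(303,376),.105)),rig(onz(t,T(383,388),.105)),rig(onz(t,T(312,357),.105)))
print("disc top edges L/R", rig(onz(t,T(663,340),.139)),rig(onz(t,T(748,345),.139)))
print("disc x", rig(onz(t,T(708,305),.161)),rig(onz(t,T(703,375),.161)))
x,e=tri(s,S(213,68),t,T(705,340));print("disc tri",rig(x),e)
x,e=tri(s,S(477,312),t,T(184,277));print("bar tri",rig(x),e)
for P in ([0,-.18,.22],[0,-.18,.161],[-.2,-.2,.2],[-.16,0,.2],[-.05,0,.03]):print(P,W(P))
```

```text
block near edge [-0.0662  0.0211  0.045 ] [-0.0652 -0.0199  0.045 ]
plate top [-0.0399  0.0191  0.105 ] [-0.0397 -0.022   0.105 ] [-0.0296  0.0162  0.105 ]
disc top edges L/R [ 0.0005 -0.1564  0.139 ] [ 0.0045 -0.1978  0.139 ]
disc x [ 0.0168 -0.1742  0.161 ] [-0.0172 -0.1766  0.161 ]
disc tri [ 0.0039 -0.177   0.1402] 0.0011020464345143195
bar tri [0.0029 0.0872 0.1025] 0.003537595352203368
[0, -0.18, 0.22] [ 0.545  -0.0764  0.22  ]
[0, -0.18, 0.161] [ 0.545  -0.0764  0.161 ]
[-0.2, -0.2, 0.2] [ 0.3442 -0.0681  0.2   ]
[-0.16, 0, 0.2] [0.4118 0.1243 0.2   ]
[-0.05, 0, 0.03] [0.5208 0.1089 0.03  ]
```

>>> {"api": "step_arm", "payload": {"deltas": [{"offset": [-4.4,-4.0,-0.3],"roll": 0},{"offset": [-4.4,-4.0,-0.3],"roll": 0},{"offset": [-4.4,-4.0,-0.3],"roll": 0},{"offset": [-4.4,-4.0,-0.3],"roll": 0},{"offset": [-4.4,-4.0,-0.3],"roll": 0},{"offset": [-4.4,-4.0,-0.3],"roll": 0},{"offset": [-4.4,-4.0,-0.3],"roll": 0},{"offset": [-4.4,-4.0,-0.3],"roll": 0},{"offset": [-4.4,-4.0,-0.3],"roll": 0},{"offset": [-4.4,-4.0,-0.3],"roll": 0},{"offset": [-4.4,-4.0,0],"roll": 0},{"offset": [-4.4,-4.0,0],"roll": 0}], "fingers": 0, "grip_force": 20}}

```text
t: 2.5
tool_pos: [0.5382, -0.068, 0.249]
orientation: [0.541, 3.094, 0.0]
force: [0.2, 0.8, 0.4]
opening: 0.0006
```

>>> {"api": "step_arm", "payload": {"deltas": [{"offset": [0,0,0],"roll": 0.171},{"offset": [0,0,0],"roll": 0.171},{"offset": [0,0,0],"roll": 0.171},{"offset": [0,0,0],"roll": 0.171},{"offset": [0,0,0],"roll": 0.171},{"offset": [0,0,0],"roll": 0.171},{"offset": [0,0,0],"roll": 0.171},{"offset": [0,0,0],"roll": 0.169},{"offset": [0,0,0],"roll": 0}]}}

```text
t: 3.62
tool_pos: [0.5374, -0.0661, 0.2487]
orientation: [2.371, 2.061, 0.0]
force: [-0.8, 0.9, 0.6]
opening: 0.0007
```

```bash
cat >> h.py <<'E'
def rigpose():
    p=np.load("rig.npy");c,q=np.cos(p[2]),np.sin(p[2]);st=robot.read_state();x=np.array(st["tool_pos"]);d=x[:2]-p[:2]
    M=R.from_rotvec(st["orientation"]).as_matrix()
    print("t",st["t"],"rig mm",np.round(1e3*np.r_[c*d[0]+q*d[1],-q*d[0]+c*d[1],x[2]],1),"toolx-ang",round(np.arctan2(M[1,0],M[0,0])-p[2],3),"F",np.round(st["force"],1),"q",np.round(st["q"],2),"open",st["opening"])
E
python3 -c "from h import *;rigpose()"
```

```text
t 3.625 rig mm [  -9.  -170.8  248.7] toolx-ang 1.572 F [-0.8  0.9  0.6] q [-0.22 -0.04  1.61  0.    1.57 -0.08] open 0.0006885613585971605
```

>>> {"api": "step_arm", "payload": {"deltas": [{"offset": [-0.4,0.5,2.5],"roll": 0},{"offset": [-0.4,0.6,2.5],"roll": 0},{"offset": [0,0,2.3],"roll": 0},{"offset": [0,0,0.5],"roll": 0},{"offset": [0,0,0.4],"roll": 0},{"offset": [0,0,0.3],"roll": 0}]}}

```text
t: 4.38
tool_pos: [0.5478, -0.0756, 0.1647]
orientation: [2.37, 2.06, 0.002]
force: [-0.4, -0.3, -0.6]
opening: 0.0006
```

Run:
```python
from h import *
rigpose();s=cams.read_camera("scene")
cv2.imwrite("pics/c1.png",cv2.resize(s["pixels"][130:260,230:400,::-1],None,fx=4.5,fy=4.5,interpolation=cv2.INTER_CUBIC))
```

```text
t 4.375 rig mm [   2.7 -178.9  164.7] toolx-ang 1.572 F [-0.4 -0.3 -0.6] q [-0.23  0.03  1.69  0.    1.42 -0.09] open 0.0005781057326011736
```

View pics/c1.png

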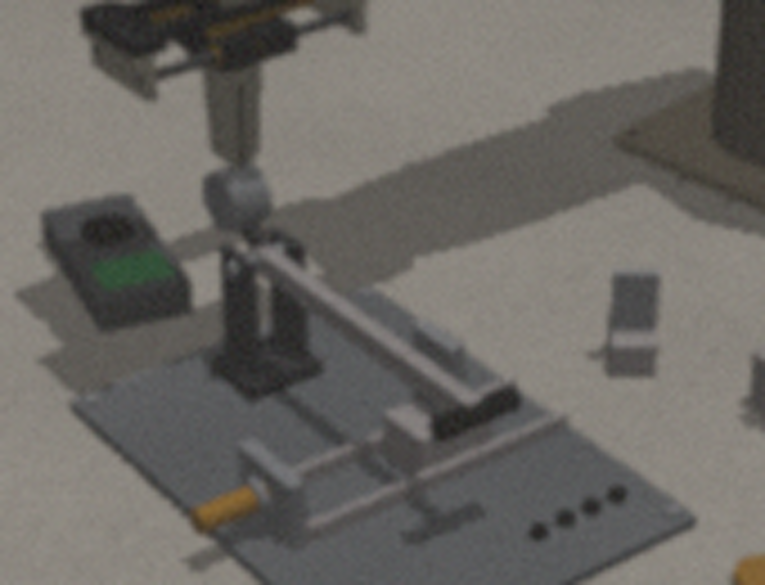

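>>> {"api": "step_arm", "payload": {"deltas": [{"offset": [0,0,0.4],"roll": 0},{"offset": [-0.2,0,0.3],"roll": 0},{"offset": [-0.2,0,0.3],"roll": 0},{"offset": [-0.2,0,0.3],"roll": 0},{"offset": [-0.2,0,0.3],"roll": 0},{"offset": [-0.2,0,0.3],"roll": 0},{"offset": [0,0,0],"roll": 0}]}}

```text
t: 5.3
tool_pos: [0.5477, -0.0893, 0.1487]
orientation: [2.367, 2.052, 0.0]
force: [-2.8, -10.6, 15.6]
opening: 0.0006
```

Run:
```python
from h import *
rigpose();s=cams.read_camera("scene")
for n in("cross_bar",):
    for d in cams.pinpoint(s,n): print(n,d["xy"],d["score"])
p=np.load("rig.npy");c,q=np.cos(p[2]),np.sin(p[2])
for th in (0,.2,.4,.6,.8,1.,1.7):
    y,z=-.15+.235*np.cos(th),.104+.235*np.sin(th); print(th,proj(s,[p[0]-q*y,p[1]+c*y,z]).round(0))
```

```text
t 5.3 rig mm [   4.5 -192.4  148.7] toolx-ang 1.569 F [ -2.8 -10.6  15.6] q [-0.25  0.05  1.71 -0.    1.38 -0.11] open 0.0006202392143293819
cross_bar [328.9, 193.3] 0.62
0 [[336. 221.]]
0.2 [[335. 206.]]
0.4 [[332. 190.]]
0.6 [[327. 173.]]
0.8 [[320. 157.]]
1.0 [[312. 143.]]
1.7 [[280. 113.]]
```

>>> {"api": "step_arm", "payload": {"deltas": [{"offset": [0.2,0,0.3],"roll": 0},{"offset": [0.1,0,0.4],"roll": 0},{"offset": [0,0,0.4],"roll": 0},{"offset": [0,0,0.4],"roll": 0}]}}

```text
t: 5.9
tool_pos: [0.5469, -0.083, 0.1304]
orientation: [2.371, 2.058, 0.001]
force: [0.2, -1.4, 1.3]
opening: 0.0004
```

Run:
```python
from h import *
rigpose();s=cams.read_camera("scene")
for d in cams.pinpoint(s,"cross_bar"): print(d["xy"],d["score"])
```

```text
t 5.9 rig mm [   2.8 -186.3  130.4] toolx-ang 1.57 F [ 0.2 -1.4  1.3] q [-0.24  0.06  1.73 -0.    1.35 -0.1 ] open 0.0004019770669198983
[322.2, 158.7] 0.98
[397.0, 272.0] 0.5
```

>>> {"api": "step_arm", "payload": {"deltas": [{"offset": [0,0,0.4],"roll": 0},{"offset": [0,0,0.4],"roll": 0},{"offset": [-0.2,0,0.4],"roll": 0},{"offset": [-5,0,-0.8],"roll": 0},{"offset": [-6,0,-1.5],"roll": 0},{"offset": [-6,0,-1.5],"roll": 0},{"offset": [-4,0,-1.5],"roll": 0},{"offset": [0,0,0],"roll": 0},{"offset": [0,0,0],"roll": 0},{"offset": [0,0,0],"roll": 0},{"offset": [0,0,0],"roll": 0},{"offset": [0,0,0],"roll": 0}]}}

```text
t: 7.5
tool_pos: [0.5165, -0.2916, 0.1704]
orientation: [-2.371, -2.06, 0.0]
force: [-0.4, 0.2, 0.5]
opening: 0.0003
```

Run:
```python
from h import *
rigpose();s=cams.read_camera("scene")
for d in cams.pinpoint(s,"cross_bar"): print(d["xy"],d["score"])
cv2.imwrite("pics/c2.png",cv2.resize(s["pixels"][60:270,190:420,::-1],None,fx=2.8,fy=2.8,interpolation=cv2.INTER_CUBIC))
```

```text
t 7.5 rig mm [   2.  -397.1  170.4] toolx-ang 1.572 F [-0.4  0.2  0.5] q [-0.6   0.14  1.57  0.    1.44 -0.46] open 0.0002977763121785198
[278.3, 110.7] 0.93
```

View pics/c2.png

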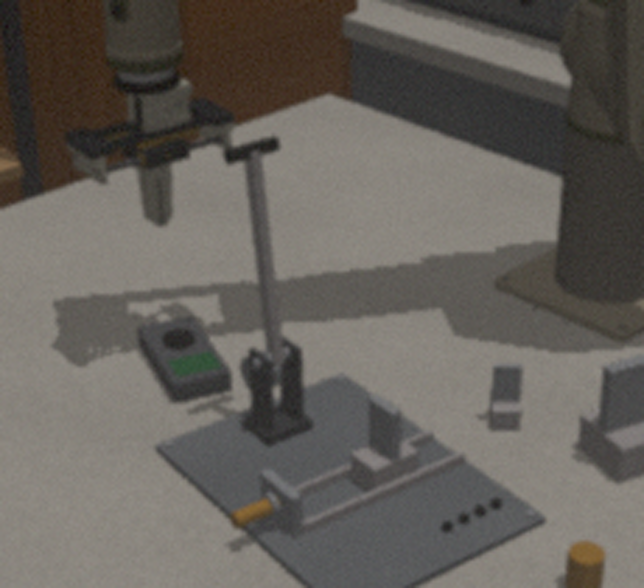

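>>> {"api": "step_arm", "payload": {"deltas": [{"offset": [0,0,-0.4],"roll": -0.1745},{"offset": [0,0,-0.4],"roll": -0.1745},{"offset": [0,0,-0.4],"roll": -0.1745},{"offset": [0,0,-0.4],"roll": -0.1745},{"offset": [0,0,-0.4],"roll": -0.1745},{"offset": [0,0,-0.4],"roll": -0.1745},{"offset": [0,0,-0.4],"roll": -0.1745},{"offset": [0,0,-0.4],"roll": -0.1745},{"offset": [0,0,0],"roll": -0.1765},{"offset": [6,0,0],"roll": 0},{"offset": [6,0,0],"roll": 0},{"offset": [6,0,0],"roll": 0}]}}

```text
t: 9.1
tool_pos: [0.3366, -0.2669, 0.2024]
orientation: [-0.218, -3.134, 0.0]
force: [-0.7, -1.2, 0.8]
opening: 0.001
```

>>> {"api": "step_arm", "payload": {"deltas": [{"offset": [0,5,0],"roll": 0},{"offset": [0,5,0],"roll": 0},{"offset": [0,5,0],"roll": 0},{"offset": [0,5,0],"roll": 0},{"offset": [0,5,0],"roll": 0},{"offset": [0,5,0],"roll": 0},{"offset": [-2,5,0],"roll": 0},{"offset": [-3,4,0],"roll": 0},{"offset": [-3,1,0],"roll": 0},{"offset": [0,0,0],"roll": 0},{"offset": [0,0,0],"roll": 0}]}}

```text
t: 10.48
tool_pos: [0.4723, 0.1174, 0.2024]
orientation: [-0.219, -3.133, 0.0]
force: [0.8, 0.2, 0.2]
opening: 0.0006
```

```bash
python3 -c "from h import *;rigpose()"
```

```text
t 10.475 rig mm [-99.2   1.7 202.4] toolx-ang 3.143 F [0.8 0.2 0.2] q [ 0.14 -0.17  1.82 -0.    1.5  -1.29] open 0.0005726374988750611
```

>>> {"api": "step_arm", "payload": {"deltas": [{"offset": [0,-0.2,4],"roll": 0},{"offset": [0,0,4],"roll": 0},{"offset": [0,0,4],"roll": 0},{"offset": [0,0,3],"roll": 0},{"offset": [0,0,1.5],"roll": 0},{"offset": [0,0,0.7],"roll": 0},{"offset": [0,0,0],"roll": 0}]}}

```text
t: 11.35
tool_pos: [0.473, 0.1156, 0.0313]
orientation: [0.219, 3.133, 0.0]
force: [0.1, 0.8, -0.4]
opening: 0.0002
```

Run:
```python
from h import *
rigpose();s=cams.read_camera("scene");t=cams.read_camera("top")
a=cv2.resize(s["pixels"][150:270,240:390,::-1],(500,400),interpolation=cv2.INTER_CUBIC)
b=cv2.resize(t["pixels"][120:270,230:330,::-1],(267,400),interpolation=cv2.INTER_CUBIC)
cv2.imwrite("pics/c3.png",np.hstack([a,b]))
```

```text
t 11.35 rig mm [-98.2   0.   31.3] toolx-ang 3.143 F [ 0.1  0.8 -0.4] q [ 0.13  0.    1.98  0.    1.16 -1.3 ] open 0.00017072586608004643
```

View pics/c3.png

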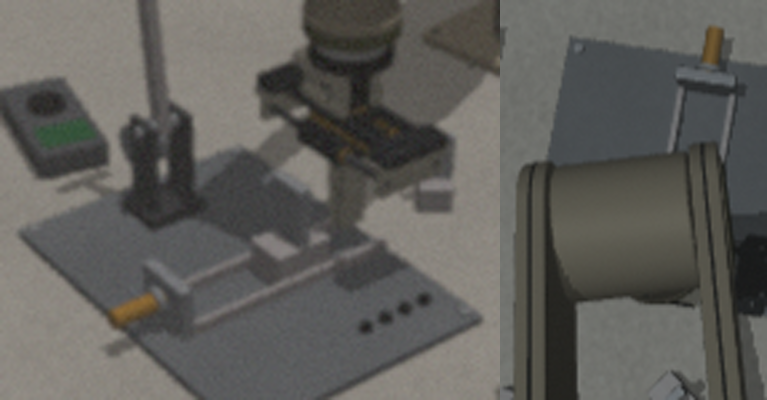

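The fingers stand behind the block in the lane, at about (345,225) in the left half of the picture. Now the push.

>>> {"api": "step_arm", "payload": {"deltas": [{"offset": [-1,0,0],"roll": 0},{"offset": [-0.6,0,0],"roll": 0},{"offset": [-0.6,0,0],"roll": 0},{"offset": [-0.6,0,0],"roll": 0},{"offset": [-0.8,0,0],"roll": 0},{"offset": [-0.8,0,0],"roll": 0},{"offset": [-0.8,0,0],"roll": 0},{"offset": [-0.8,0,0],"roll": 0},{"offset": [0,0,0],"roll": 0}]}}

```text
t: 12.58
tool_pos: [0.533, 0.1072, 0.0308]
orientation: [0.219, 3.133, 0.0]
force: [-0.5, -0.1, 0.4]
opening: 0.0005
```

```bash
python3 -c "from h import *;rigpose()"
```

```text
t 12.575 rig mm [-37.6   0.1  30.8] toolx-ang 3.143 F [-0.5 -0.1  0.4] q [ 0.1   0.15  1.82 -0.    1.16 -1.33] open 0.0005366066314362349
```

>>> {"api": "step_arm", "payload": {"deltas": [{"offset": [-0.7,0,0],"roll": 0},{"offset": [-0.7,0,0],"roll": 0},{"offset": [-0.7,0,0],"roll": 0},{"offset": [-0.7,0,0],"roll": 0},{"offset": [-0.7,0,0],"roll": 0},{"offset": [-0.6,0,0],"roll": 0},{"offset": [-0.5,0,0],"roll": 0}]}}

```text
t: 13.45
tool_pos: [0.578, 0.1009, 0.0306]
orientation: [-0.219, -3.134, 0.0]
force: [-1.0, 0.3, -1.2]
opening: 0.0006
```

Run:
```python
from h import *
rigpose();s=cams.read_camera("scene")
cv2.imwrite("pics/c4.png",cv2.resize(s["pixels"][170:270,230:390,::-1],None,fx=4.5,fy=4.5,interpolation=cv2.INTER_CUBIC))
```

```text
t 13.45 rig mm [ 7.8  0.1 30.6] toolx-ang 3.143 F [-1.   0.3 -1.2] q [ 0.09  0.26  1.7  -0.    1.18 -1.35] open 0.0005575565297580355
```

View pics/c4.png

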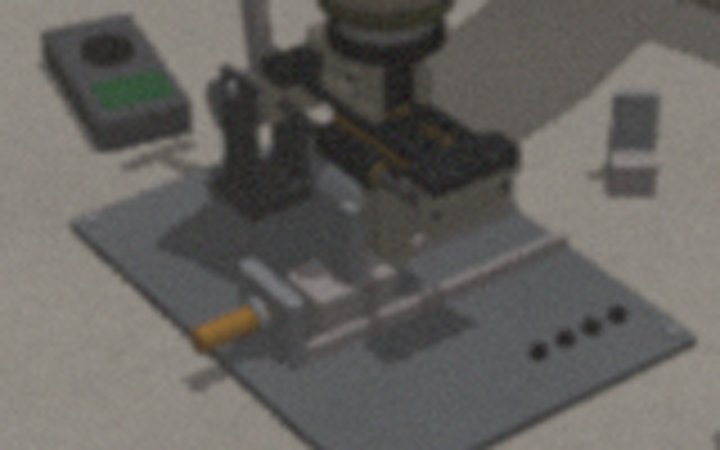

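>>> {"api": "step_arm", "payload": {"deltas": [{"offset": [-0.3,0,0],"roll": 0},{"offset": [-0.3,0,0],"roll": 0},{"offset": [-0.3,0,0],"roll": 0},{"offset": [-0.2,0,0],"roll": 0}]}}

```text
t: 14.0
tool_pos: [0.5886, 0.0994, 0.0307]
orientation: [-0.219, -3.134, -0.0]
force: [-3.4, 0.2, 2.7]
opening: 0.0008
```

>>> {"api": "step_arm", "payload": {"deltas": [{"offset": [-0.2,0,0],"roll": 0},{"offset": [-0.1,0,0],"roll": 0}]}}

```text
t: 14.25
tool_pos: [0.5915, 0.099, 0.0307]
orientation: [-0.219, -3.134, -0.0]
force: [-2.8, 1.1, 3.0]
opening: -0.0
```

>>> {"api": "step_arm", "payload": {"deltas": [{"offset": [-0.1,0,0],"roll": 0},{"offset": [-0.1,0,0],"roll": 0}]}}

```text
t: 14.5
tool_pos: [0.5934, 0.0988, 0.0307]
orientation: [-0.219, -3.134, -0.0]
force: [-4.2, 1.5, 3.6]
opening: 0.0003
```

>>> {"api": "step_arm", "payload": {"deltas": [{"offset": [-0.1,0,0],"roll": 0},{"offset": [-0.1,0,0],"roll": 0}]}}

```text
t: 14.75
tool_pos: [0.5951, 0.0985, 0.0306]
orientation: [-0.219, -3.133, -0.0]
force: [-6.9, 0.4, 5.6]
opening: 0.0006
```

>>> {"api": "step_arm", "payload": {"deltas": [{"offset": [-0.1,0,0],"roll": 0},{"offset": [-0.1,0,0],"roll": 0}]}}

```text
t: 15.0
tool_pos: [0.5952, 0.0985, 0.0304]
orientation: [-0.218, -3.129, 0.0]
force: [-17.8, 0.7, 14.5]
opening: 0.0005
```

>>> {"api": "step_arm", "payload": {"deltas": [{"offset": [0.2,0,0],"roll": 0},{"offset": [0.5,0,0],"roll": 0},{"offset": [2,0,0],"roll": 0},{"offset": [4,0,0],"roll": 0},{"offset": [4,0,0],"roll": 0},{"offset": [2,0,-3],"roll": 0},{"offset": [2,0,-5],"roll": 0},{"offset": [2,0,-5],"roll": 0},{"offset": [3,0,-4],"roll": 0},{"offset": [0,0,0],"roll": 0}]}}

```text
t: 16.25
tool_pos: [0.4039, 0.1262, 0.205]
orientation: [0.217, 3.125, 0.003]
force: [0.1, -1.1, -0.4]
opening: 0.0003
```

Run:
```python
from h import *
rigpose();s=cams.read_camera("scene");t=cams.read_camera("top")
a=cv2.resize(s["pixels"][90:270,230:420,::-1],(420,400),interpolation=cv2.INTER_CUBIC)
b=cv2.resize(t["pixels"][120:230,260:360,::-1],(363,400),interpolation=cv2.INTER_CUBIC)
cv2.imwrite("pics/c5.png",np.hstack([a,b]))
for d in cams.pinpoint(s,"cross_bar"): print(d["xy"],d["score"])
p=np.load("rig.npy");c,q=np.cos(p[2]),np.sin(p[2])
for n in("target","multimeter","weight"):
  for cam in(s,t):
    for d in cams.pinpoint(cam,n):
        x=onz(cam,d["xy"],.01 if n=="target" else 0);e=x[:2]-p[:2];print(n,np.round(d["xy"],1),round(d["score"],2),"rig",np.round([c*e[0]+q*e[1],-q*e[0]+c*e[1]],3))
```

```text
t 16.25 rig mm [-168.1    0.8  205. ] toolx-ang 3.144 F [ 0.1 -1.1 -0.4] q [ 0.18 -0.37  1.98 -0.    1.53 -1.25] open 0.00034043145787910446
[280.3, 111.9] 0.91
target [300.8 241.1] 0.75 rig [ 0.061 -0.001]
target [370.9 212.7] 0.7 rig [-0.204  0.009]
target [408.6 221.5] 0.62 rig [-0.264  0.116]
target [245.3 278.3] 0.72 rig [-0.271  0.112]
target [301.6 164.5] 0.63 rig [0.062 0.013]
multimeter [255.1 190.6] 0.79 rig [ 0.012 -0.344]
multimeter [424.  200.7] 0.67 rig [ 0.015 -0.338]
weight [204.7 200.9] 0.78 rig [-0.08   0.265]
```

View pics/c5.png

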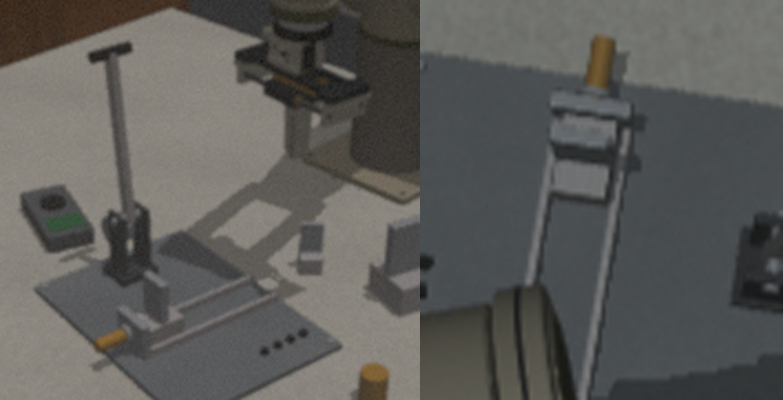

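The block is seated against the stop at rig x of about 61 mm, the arm stands raised, and the robot touches nothing.

```bash
python3 -c "
from plant import robot
print(robot.close_job())"
```

```text
the job is handed in; nothing more can be done
None
```

The barrier arm is fully raised and holding by itself, and the target block stands against the end stop. I handed the job in at about 16 s of the 58 s allowed.

- **Barrier arm:** The tool can only point down, so it could not get under the cross bar. I raised the arm by pressing down on the counterweight disc until it passed its balance point. It then fell to its stop. At the last look the cross bar was at pixel (280, 112); the predicted position for 1.7 rad is (280, 113).
- **Target block:** I pushed it low along the lane with closed fingers until it stopped moving and the force rose from 7 to about 18 N. I then backed straight off. The last pictures put it upright at rig x of about 61–62 mm, against 60 mm nominal.
- **Bystanders:** The multimeter and weight were found again in their places, shifted only by detection noise. I did not re-measure the screwdriver or spare clamp, but the arm went nowhere near them after its first crossing well above the bench.
- **One disagreement:** The top view's estimate of the target's sideways position was 13 mm off the lane centre, while the scene view gave -1 mm. The guide strips rule out 13 mm, and the picture shows the block between them, so I took that as detector error.

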